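# Hook the condiment tray forward

## Task

The low tray with a spice jar in it stands too far back on the worktop to the left of the sink. Pick up the two-pronged pull hook by its wooden handle, lower its prongs into the tray just behind the near rim, and gently drag the tray towards you until its near edge is about 10 cm from the front edge of the worktop, with all of it on the worktop and with the jar still standing in it. Then set the hook down on its prongs and handle on the worktop, clear of the tray; do not touch the tray with the gripper or disturb the other things.

Things in the scene. Friction and masses are not known exactly. Their poses are not given: they have to be found in the camera images.
- hook_grip (a point): Centre of the hook's dark wooden handle: a bar 120 long, 22 wide, 44 tall (mm), standing on its narrow underside, so at rest this is 22 mm above the worktop. x: from handle to prongs; y: across the 22 mm width; z up. An 8 mm steel shaft runs on from its front, 38 mm above the worktop. 0.2 kg, balanced near here. Starts on the strip in front of the sink, prongs to the left.
- hook_head (a point): Point midway between the tips of the hook's two prongs, 170 mm ahead of hook_grip along its x and 22 mm below it; at worktop height at rest. The prongs are 7 mm steel rods, 30 mm apart across the tool, reaching 38 mm straight down from a crossbar at the shaft's end.
- tray: Low open white tray with a steel wire rim, 130 (its x, near to far) x 140 (y) x 32 mm tall; walls 6 mm, floor 5 mm thick. Origin at the centre of its underside, x towards its far side, z up. 0.35 kg, slides on the worktop. Starts at the back left, turned up to 17 degrees. The jar stands about its middle; the 35 mm behind its near wall are empty.
- tray_near (a point): Middle of the foot of the tray's near long side (outside), 65 mm from its origin. The worktop's front edge runs along y at x = 0.384 m; the sink (flat rim 3 mm high) lies right of y = 0.29 m and beyond x = 0.492 m.
- jar: Spice jar with a black lid, 39 mm wide, 105 mm tall, standing loose near the middle of the tray; origin under its middle, z up.
- white_mug: Glazed white mug with a handle, 98 mm wide (128 with the handle), 90 tall, origin under its middle; bystander to the left of the tray.
- lemon: Lemon, about 67 x 54 x 54 mm, origin under its middle; bystander on the worktop to the right of the hook.
Things that resemble listed ones, but are neither listed nor needed, are in the scene too. What is shaped like the jar but yellow is not meant.

How it is judged (in metres and radians):
On the way, in this order (a step that is already met when the one before it is completed fails the run):
1. the prongs of the hook are inside the tray, below its rim, while the tray still stands at the back (x of hook_head in the frame of tray between -0.065 and 0.02 m and y of hook_head in the frame of tray between -0.06 and 0.06 m and z of hook_head in the frame of tray between 0 and 0.024 m and distance of tray from where it was at the start of the episode below 0.05 m), for 0.1 s.
2. the tray has been dragged forward with the prongs still in it, jar standing (world x of tray_near between 0.41 and 0.515 m and angle between tray's own z axis and vertical below 0.06 rad and height (world z) of tray between -0.006 and 0.008 m and angle between jar's own z axis and vertical below 0.2 rad and x of jar in the frame of tray between -0.065 and 0.065 m and y of jar in the frame of tray between -0.07 and 0.07 m and z of jar in the frame of tray below 0.02 m and x of hook_head in the frame of tray between -0.065 and 0.02 m and y of hook_head in the frame of tray between -0.06 and 0.06 m and z of hook_head in the frame of tray between 0 and 0.024 m), for 0.1 s.
At the end, for the whole second after the job is handed in: Tray flat and still on the worktop, the middle of its near side 2.6 to 13 cm behind the front edge; the jar upright (11 degrees) in it; the hook upright on the worktop on handle and prongs, its head and handle centre over 9 cm from the tray's centre (world x of tray_near between 0.41 and 0.515 m and angle between tray's own z axis and vertical below 0.06 rad and height (world z) of tray between -0.006 and 0.008 m and angle between jar's own z axis and vertical below 0.2 rad and x of jar in the frame of tray between -0.065 and 0.065 m and y of jar in the frame of tray between -0.07 and 0.07 m and z of jar in the frame of tray below 0.02 m and linear speed of tray below 0.02 m/s and angle between hook_grip's own z axis and vertical below 0.1 rad and height (world z) of hook_grip between 0.014 and 0.03 m and height (world z) of hook_head between -0.008 and 0.008 m and horizontal distance between each of hook_head, hook_grip and tray above 0.09 m); the robot touches nothing.
It fails at once if the gripper or arm touches the tray (contact force between any of the fingers, the arm and tray above 1 N).
It fails at once if the tray is lifted or tipped (height (world z) of tray above 0.03 m or angle between tray's own z axis and vertical above 0.3 rad).
It fails at once if a jar falls over (angle between jar's own z axis and vertical above 0.6 rad).
It fails at once if a bystander is moved by more than 4 cm (distance of any of white_mug, lemon from where it was at the start of the episode above 0.04 m).
It also fails if it takes over 54 s, if anything falls off the work surface, if the arm or the gripper's body presses on something with over 40 N, if the wrist force passes 120 N, or if a joint passes its speed limit or range.

## Robot

A 6-joint arm with a two-finger parallel gripper is mounted at the origin on a cart in front of the work surface, level with it; the furniture and walls round the work are solid. World frame = base frame: x ahead of the robot, y to its left, z up, the work surface at z = 0. Lengths are in mm, angles in rad, forces in N, time in s.
With the tool pointing down it reaches from about 300 to 875 mm from the base axis. Payload 6.4 kg.
Tool frame: the origin (TCP) lies midway between the tips of the shut fingers; the grasp point (between the pads) lies behind it (robot.pinch_z is the y of the grasp point in the tool frame, in mm); y points along the fingers, x is the direction in which the jaws open and shut, and the axes are right-handed (so a half turn about y gives the same grasp; the last joint's range is limited). The gripper opens to 85 mm and grips with 20 to 120 N. Pads are 22 mm wide; open, the fingers measure 114 mm over their backs; the gripper's body (76 mm by 85 mm) begins 54 mm behind the grasp point. The pads swing forward as they close: fully open they stand 13 mm farther back than shut.
Start: joints at [0.912, 0.181, 1.607, -0, 1.354, -0.206], TCP at [251.545, 517.075, 231.288] pointing down, gripper open.
Joint ranges: [-2.99, 2.99], [-0.89, 2.07], [0.3, 2.58], [-1.14, 4.28], [0, 2.63], [-3.12, 3.12]. Speed limits (rad/s): [2.57, 2.57, 3.01, 3.14, 3.14, 3.14].

## Interface

Orientations are given as a rotation vector (axis times angle).
In Python, from station import sensors, camera, robot, recognise, silhouettes, pinpoint gives the robot as it stands.
- The arm moves only by the tool apply_moves, never from a script. Its arguments are lists of equal length, an entry for each row: "hand": the closure, from 0 (fully open) to 1 (shut); "dp": the shift along the tool's x, y, z in m, a list of three; "spin": the turn about the tool's y in rad. A call has exactly 5 rows; each row is the pose to reach, as a shift and turn from the pose commanded when the call began, along the tool's axes at that moment; what a row does not reach only later rows make up. A row lasts 1/8 s, in which the tool goes at most 62.5 mm and 10.7 degrees, less where a joint would pass 70% of its speed; a pose out of reach is approached as far as the arm can. A call with a gripper value outside its range is refused whole. The fingers move at their own pace and stop on an object; "newtons" is the grip in N (left out, the last holds). Time passes only in rows, so rows that repeat a pose let the fingers close, or fill a call up. It gives the time, the measured TCP pose, the force and the opening at its end, in the units of the state.
- sensors.state(): the state, without advancing time (a new reading comes with each control period).
- camera(name): name is "scene" or "top"; returns a dict with "pixels" (384x512x3 uint8, red, green, blue), "range_z" (384x512 float32, mm along the optical axis (not along the pixel's ray), 0 where there is no reading), "intrinsics" (3x3 intrinsics, pixels), "distortion" ([k1, k2, p1, p2, k3] as OpenCV has them; the pictures are not rectified), "R" (3x3) and "t" (3): a world point X has camera coordinates R X + t. Camera axes: x right, y down, z forward; pixel columns grow to the right and rows downward; lengths in mm; the calibration is good to about 2 mm. A picture is of the moment at which its call begins.
- robot.finish_job(): hands the job in, once; it reports no verdict.
Trained networks look in a picture, given as the dict that the camera call returned (one of the last four; its "shot" number tells which), for a name from the list of things; names that differ only in an ending like _2 or _b are one class to them, and where a whole thing is asked for, a point or a joint stands for the part that bears it (a point fixed in the world has none). Each returns a list of dicts, best first, with "conf" (0 to 1); they miss things now and then, are a little off and sometimes report something else, mostly with a low value. They report only what shows in the picture. A call takes as long as a camera call. They do not tell look-alikes from the thing itself.
- recognise(picture, target): "extent" ([left, top, right, bottom] in pixels, round what is visible of it).
- silhouettes(picture, target): "mask" (384x512 bool, what is visible of it) and "extent" ([left, top, right, bottom] in pixels, round what is visible of it).
- pinpoint(picture, target): "point" ([row, column] in pixels: a listed point, or the origin of a listed thing).
The state is a dict: "time_s": time; "q": joint angles; "qd": joint speeds; "tau": joint torques, N m; "tcp_pos": TCP position; "tcp_rot": TCP orientation; "wrist_force": force on the tool from outside, world axes, zero at the start; "wrist_torque": the same for the moment, N m; "finger_gap": finger opening in mm.
Only numpy, scipy, OpenCV 4.12 (cv2) and the standard library are available. Lean on these libraries where they do the work, as an engineer would, in place of code of your own. Each camera call takes 0.05 s, during which the arm holds its last target.

## Working session

There is one attempt and no reset: what is moved stays moved. The work goes in short steps, Python scripts to look and compute and a tool call to move; the robot and the scene stay as the last step left them, time stands still between calls to the robot, and variables do not carry over. Pictures are saved under pics/ and viewed, and the job is handed in when it is done.

Besides the shell and the picture viewer there is one more tool, called after ">>>" as a command line: name --pt "numbers of a row" for each row, then --argument value for the rest. apply_moves: Moves the arm, as the interface text tells. Its arguments: {"type":"object","properties":{"hand":{"type":"array","items":{"type":"number"}},"dp":{"type":"array","items":{"type":"array","items":{"type":"number"}}},"spin":{"type":"array","items":{"type":"number"}},"newtons":{"type":"number"}},"required":["hand","dp","spin"]}

```bash
ls; mkdir -p pics
python3 - <<'E'
from station import sensors, camera, robot, recognise, silhouettes, pinpoint
import cv2,numpy as np,pickle
print(sensors.state()); print(robot.pinch_z)
for n in ("scene","top"):
    p=camera(n)
    cv2.imwrite(f"pics/{n}0.png",cv2.cvtColor(p["pixels"],cv2.COLOR_RGB2BGR))
    pickle.dump(p,open(f"{n}0.pkl","wb"))
    print(n,p["intrinsics"],p["distortion"],p["R"],p["t"])
    for t in ("hook_grip","hook_head","tray","tray_near","jar","white_mug","lemon"):
        print(t,[(np.round(d["point"]).tolist(),round(d["conf"],2)) for d in pinpoint(p,t)][:4],[(np.round(d["extent"]).tolist(),round(d["conf"],2)) for d in recognise(p,t)][:4])
E
```

```text
pics
{'time_s': 0.0, 'q': array([ 9.11717317e-01,  1.81492178e-01,  1.60800491e+00,  2.59879431e-07,
        1.35374294e+00, -2.06294501e-01]), 'qd': array([ 0.00173394,  0.00168164,  0.00046999,  0.00032776, -0.0010171 ,
       -0.00084692]), 'tau': array([ 1.76250622e-03, -4.44876873e+01, -3.51337123e+01, -1.78186465e-04,
        9.17329366e-03, -6.02221590e-06]), 'tcp_pos': array([251.19612759, 516.64027493, 230.41309325]), 'tcp_rot': array([-1.39060255, -0.86835371,  0.87088882]), 'wrist_force': array([-0.15533808,  0.0320837 ,  0.75167057]), 'wrist_torque': array([-0.01116628,  0.02191581, -0.0084815 ]), 'finger_gap': 85.16677703847454}
-18.700000000000003
scene [[451.12857392   0.         242.97860744]
 [  0.         451.12857392 186.84703082]
 [  0.           0.           1.        ]] [-0.13799701  0.          0.          0.          0.        ] [[ 0.65610761 -0.75432667  0.02267339]
 [-0.33541188 -0.31838908 -0.88663818]
 [ 0.67603378  0.57412513 -0.46190763]] [-253.36343471  292.67537539  945.85514992]
hook_grip [([236.0, 264.0], 0.94)] [([214.0, 211.0, 286.0, 254.0], 0.59)]
[... 874 characters left out ...]
16]
hook_grip [([194.0, 187.0], 0.71), ([239.0, 314.0], 0.68)] [([264.0, 236.0, 332.0, 250.0], 0.71), ([368.0, 222.0, 388.0, 239.0], 0.27)]
hook_head [([242.0, 268.0], 0.65)] [([269.0, 236.0, 334.0, 244.0], 0.81)]
tray [([196.0, 184.0], 0.77), ([229.0, 374.0], 0.41)] [([160.0, 174.0, 211.0, 216.0], 0.88)]
tray_near [([213.0, 184.0], 0.75)] [([163.0, 173.0, 207.0, 213.0], 0.59)]
jar [([194.0, 182.0], 0.69), ([155.0, 186.0], 0.44), ([242.0, 269.0], 0.29)] [([172.0, 185.0, 183.0, 200.0], 0.72), ([179.0, 144.0, 194.0, 162.0], 0.53)]
white_mug [([221.0, 131.0], 0.8), ([212.0, 183.0], 0.73)] [([104.0, 205.0, 144.0, 236.0], 0.64)]
lemon [([231.0, 372.0], 0.6)] [([368.0, 221.0, 387.0, 240.0], 0.62)]
```

View pics/scene0.png

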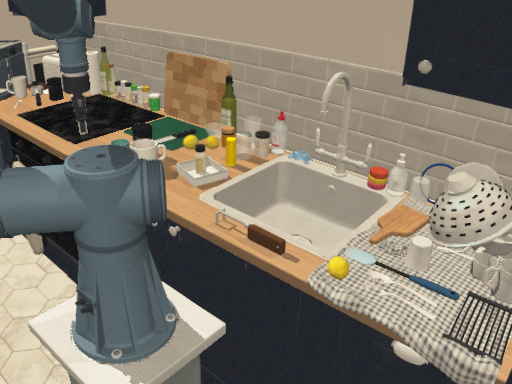

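View pics/top0.png

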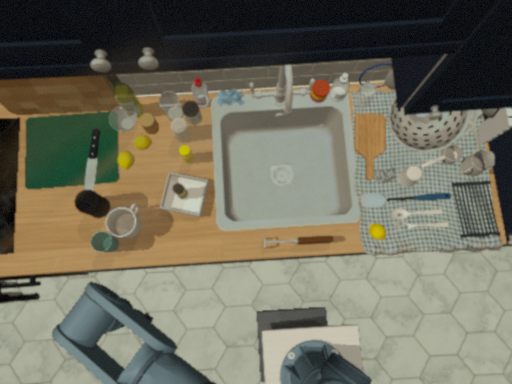

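```bash
cat > h.py <<'E'
import cv2,numpy as np,pickle
from scipy.spatial.transform import Rotation as Ro
def ray(p,row,col):
    n=cv2.undistortPoints(np.array([[[col,row]]],float),p["intrinsics"],np.array(p["distortion"]))[0,0]
    R=np.array(p["R"]);t=np.array(p["t"])
    d=R.T@np.array([n[0],n[1],1]); return -R.T@t,d
def atz(p,row,col,z=0):
    c,d=ray(p,row,col); return c+d*(z-c[2])/d[2]
def cloud(p):
    Z=p["range_z"].astype(float);h,w=Z.shape
    u,v=np.meshgrid(np.arange(w),np.arange(h))
    n=cv2.undistortPoints(np.stack([u,v],-1).reshape(-1,1,2).astype(float),p["intrinsics"],np.array(p["distortion"]))[:,0]
    c=np.c_[n,np.ones(len(n))]*Z.reshape(-1,1)
    X=(c-np.array(p["t"]))@np.array(p["R"])
    X[Z.ravel()==0]=np.nan
    return X.reshape(h,w,3)
def proj(p,X):
    rv=cv2.Rodrigues(np.array(p["R"]))[0]
    return cv2.projectPoints(np.array(X,float).reshape(-1,1,3),rv,np.array(p["t"],float),p["intrinsics"],np.array(p["distortion"]))[0][:,0]
E
python3 - <<'E'
from h import *
for n,L in (("scene",dict(grip=(236,264,22),head=(225,222,0),tray=(170,202,0),near=(178,184,0),jar=(170,202,5),jar2=(163,232,0),mug=(167,155,0),lemon=(276,337,0))),
 ("top",dict(grip=(239,314,22),head=(242,268,0),tray=(196,184,0),near=(213,184,0),jar=(194,182,5),jar2=(155,186,0),mug=(221,131,0),lemon=(231,372,0)))):
    p=pickle.load(open(n+"0.pkl","rb"))
    for k,v in L.items(): print(n,k,atz(p,*v).round(0))
    img=cv2.cvtColor(p["pixels"],cv2.COLOR_RGB2BGR)
    c=img[120:300,120:360] if n=="scene" else img[130:265,90:400]
    cv2.imwrite(f"pics/{n}0c.png",cv2.resize(c,None,fx=2.55 if n=="top" else 3,fy=2.55 if n=="top" else 3,interpolation=cv2.INTER_CUBIC))
print(Ro.from_rotvec([-1.39060255, -0.86835371,  0.87088882]).as_matrix().round(3))
E
```

```text
scene grip [442. -26.  22.]
scene head [430. 119.   0.]
scene tray [650. 426.   0.]
scene near [561. 425.   0.]
scene jar [643. 418.   5.]
scene jar2 [770. 389.   0.]
scene mug [549. 569.   0.]
scene lemon [ 452. -252.    0.]
top grip [438. -40.  22.]
top head [440. 116.   0.]
top tray [622. 401.   0.]
top near [561. 403.   0.]
top jar [628. 407.   5.]
top jar2 [772. 389.   0.]
top mug [545. 587.   0.]
top lemon [ 456. -245.    0.]
[[ 0.437 -0.001 -0.899]
 [ 0.899 -0.001  0.437]
 [-0.002 -1.     0.   ]]
```

View pics/scene0c.png

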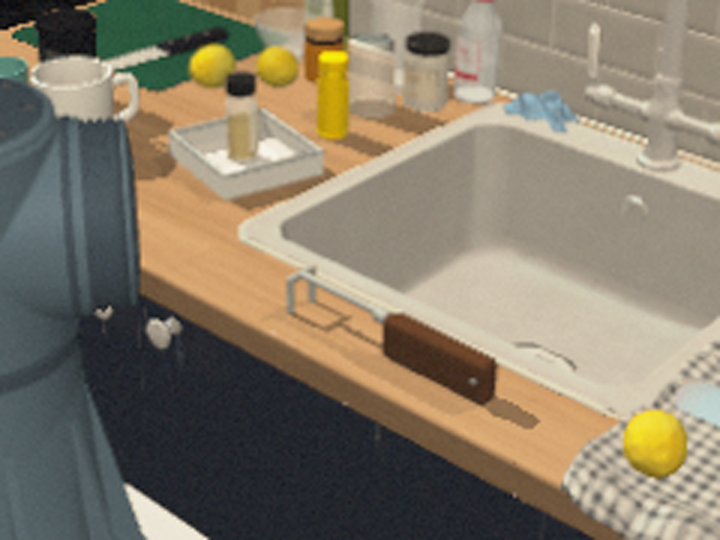

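View pics/top0c.png

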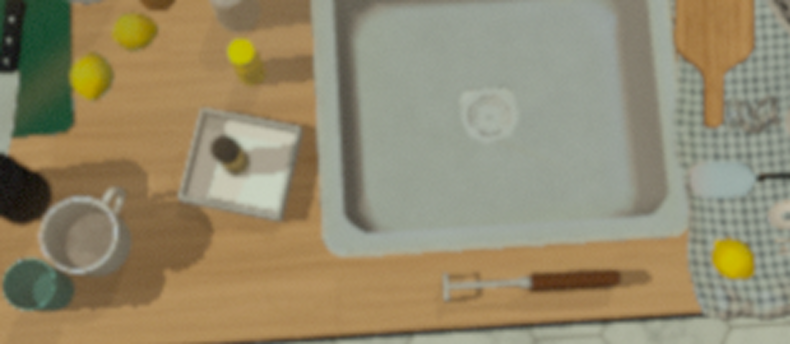

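Run:
```python
from h import *
for n,b in (("top",[(225,255,255,340),(165,220,155,215)]),("scene",[(205,260,205,292),(140,190,170,235)])):
    p=pickle.load(open(n+"0.pkl","rb"));X=cloud(p)
    for i,(r0,r1,c0,c1) in enumerate(b):
        Y=X[r0:r1,c0:c1].reshape(-1,3);C=p["pixels"][r0:r1,c0:c1].reshape(-1,3).astype(int)
        if i==0:
            m=(Y[:,2]>12)&(Y[:,2]<80)&(C.sum(1)<260)
            Q=Y[m]; t=Q[Q[:,2]>36]
            print(n,"handle",len(Q),len(t),np.nanpercentile(t,[2,50,98],axis=0).round(0).tolist(), t.mean(0))
            r=cv2.minAreaRect(t[:,:2].astype(np.float32)); print(r)
        else:
            m=(Y[:,2]>18)&(Y[:,2]<42)
            t=Y[m]; r=cv2.minAreaRect(t[:,:2].astype(np.float32)); print(n,"tray",len(t),r, cv2.boxPoints(r).round().tolist())
            m=(Y[:,2]>80)&(Y[:,2]<130); print("jartop",np.median(Y[m],axis=0),m.sum())
    m=(abs(X[...,2])<4);print("worktop z",np.nanmedian(X[m],axis=0))
```

```text
top handle 233 221 [[424.0, -97.0, 37.0], [434.0, -43.0, 42.0], [445.0, 13.0, 49.0]] [434.50406129 -42.12887961  42.43568324]
((434.8876953125, -42.154014587402344), (119.29881286621094, 21.98914909362793), 89.19477844238281)
top tray 327 ((623.4268798828125, 398.533447265625), (141.6521453857422, 130.60560607910156), 74.52472686767578) [[542.0, 348.0], [667.0, 313.0], [705.0, 449.0], [579.0, 484.0]]
jartop [623.4140606  402.7463931  107.23452517] 106
worktop z [5.53233647e+02 3.35225444e+02 2.91203893e-01]
scene handle 512 232 [[421.0, -97.0, 36.0], [427.0, -45.0, 44.0], [437.0, 13.0, 48.0]] [427.32986236 -44.03657193  42.87470842]
((428.3785400390625, -41.25807571411133), (115.50426483154297, 19.412694931030273), 89.27449798583984)
scene tray 700 ((685.7218627929688, 449.27545166015625), (334.98541259765625, 213.94369506835938), 52.94837951660156) [[499.0, 380.0], [670.0, 251.0], [872.0, 518.0], [701.0, 647.0]]
jartop [623.35303621 393.70770522  98.22116233] 169
worktop z [440.43527908 -83.11607896   1.68584382]
```

The scene camera shows the dark wooden hook handle at (236,264), its prongs at (225,222), the white tray at (170,202) and a black-lidded jar standing in it.

- **Jar candidates:** the black-lid jar in the tray at scene (158,201) and the yellow one at (150,232). I choose the one in the tray.
- **Hook candidates:** the brown handle with steel prongs at top (241,314) and the blue spatula at top (197,430). I choose the brown handle, and the close crop confirms it.
- **Lemons:** the listed one is right of the hook at top (231,377). The two at the back left are look-alikes.

```bash
cat >> h.py <<'E'
def mv(cur,tgt):
    # poses (x,y,z mm, yaw rad of tool x), tool down
    c,s=np.cos(cur[3]),np.sin(cur[3])
    d=np.array(tgt[:3],float)-np.array(cur[:3],float)
    tx=np.array([c,s,0]);tz=np.array([-s,c,0])
    print("dp",np.round([d@tx/1000,-d[2]/1000,d@tz/1000],4),"spin",round(cur[3]-tgt[3],4),"len",round(np.linalg.norm(d),1))
def after(cur,dp,spin):
    c,s=np.cos(cur[3]),np.sin(cur[3])
    d=1000*(dp[0]*np.array([c,s,0])+dp[1]*np.array([0,0,-1])+dp[2]*np.array([-s,c,0]))
    r=[*(np.array(cur[:3])+d),cur[3]-spin]; print("after",np.round(r,3)); return r
E
python3 - <<'E'
from h import *
p=pickle.load(open("top0.pkl","rb"))
img=cv2.cvtColor(p["pixels"],cv2.COLOR_RGB2BGR)
for (x,y) in ((434,-42),):
  for yaw in (0,):
    g=np.array([x,y,0.]);hx=np.array([0,1,0]);hy=np.array([-1,0,0])
    pts=[g+[0,0,44]+hx*60*a+hy*11*b for a,b in((1,1),(1,-1),(-1,-1),(-1,1))]+[g+[0,0,38]+hx*170+hy*15,g+[0,0,38]+hx*170-hy*15]
    uv=proj(p,pts)
big=cv2.resize(img[225:260,250:350],None,fx=8,fy=8,interpolation=cv2.INTER_CUBIC)
for u,v in uv: cv2.circle(big,(int((u-250+.5)*8),int((v-225+.5)*8)),3,(0,255,0),-1)
cv2.imwrite("pics/hook_ov.png",big)
mv([251.5,517.1,231.3,1.118],[434,-42,120,0])
mv([251.5,517.1,231.3,1.118],[342,238,180,0])
E
```

```text
dp [-0.4229  0.1113 -0.4087] spin 1.118 len 598.6
dp [-0.2114  0.0513 -0.2035] spin 1.118 len 297.9
```

View pics/hook_ov.png

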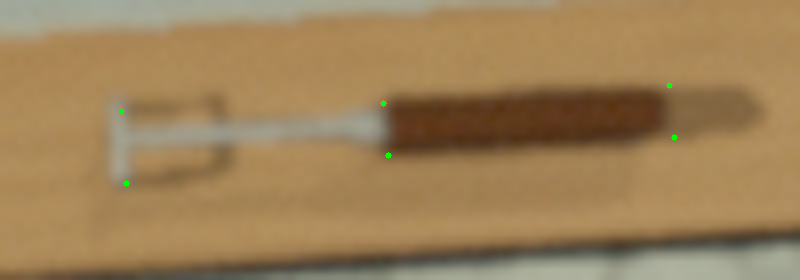

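The overlay fits: the hook sits at about (435,-40), yawed about 2° from +y. Moving there now.

>>> apply_moves --hand '[0,0,0,0,0]' --pt "-0.042 0.01 -0.041" --pt "-0.084 0.02 -0.082" --pt "-0.126 0.03 -0.122" --pt "-0.168 0.04 -0.163" --pt "-0.21 0.05 -0.204" --spin '[0.18,0.36,0.54,0.72,0.9]' --newtons 60

```text
time_s: 2.12
tcp_pos: [343.5, 237.4, 181.3]
tcp_rot: [-1.564, -0.168, 0.166]
wrist_force: [0.9, -0.6, 1.4]
finger_gap: 85.4
```

Run:
```python
from h import *
a=after([251.5,517.1,231.3,1.118],[-.21,.05,-.204],.9)
mv(a,[435,-40,110,-0.03])
```

```text
after [3.43071e+02 2.39016e+02 1.81300e+02 2.18000e-01]
dp [ 0.0294  0.0713 -0.2923] spin 0.248 len 302.3
```

>>> apply_moves --hand '[0,0,0,0,0]' --pt "0.006 0.014 -0.058" --pt "0.012 0.028 -0.117" --pt "0.018 0.043 -0.175" --pt "0.024 0.057 -0.234" --pt "0.029 0.071 -0.292" --spin '[0.05,0.1,0.15,0.2,0.248]'

```text
time_s: 2.75
tcp_pos: [435.3, -42.0, 110.3]
tcp_rot: [-1.571, 0.024, -0.026]
wrist_force: [1.6, -0.1, 0.2]
finger_gap: 85.3
```

Run:
```python
from h import *
a=after([343.07,239.02,181.3,.218],[.029,.071,-.292],.248)
from station import sensors,camera
s=sensors.state();print(s["tcp_pos"],s["tcp_rot"])
p=camera("scene");cv2.imwrite("pics/s1.png",cv2.resize(cv2.cvtColor(p["pixels"],cv2.COLOR_RGB2BGR)[130:300,180:370],None,fx=3,fy=3))
mv(a,[435,-40,8,-0.03])
```

```text
after [ 4.34537e+02 -3.97970e+01  1.10300e+02 -3.00000e-02]
[435.29234626 -42.02002297 110.32128225] [-1.57099394  0.02405199 -0.0263455 ]
dp [ 0.0005  0.1023 -0.0002] spin 0.0 len 102.3
```

View pics/s1.png

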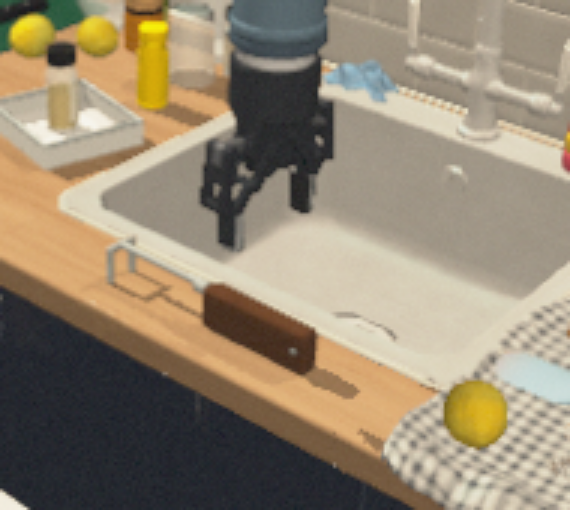

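The open jaws hang above the handle, at crop (265,215) with the handle at (258,325), and their axis runs across its width. Descending.

>>> apply_moves --hand '[0,0,0,0,0]' --pt "0 0.03 0" --pt "0 0.06 0" --pt "0 0.085 0" --pt "0 0.101 0" --pt "0 0.101 0" --spin '[0,0,0,0,0]'

```text
time_s: 3.42
tcp_pos: [433.6, -39.4, 8.4]
tcp_rot: [-1.57, 0.026, -0.022]
wrist_force: [1.0, -0.0, 0.2]
finger_gap: 85.4
```

>>> apply_moves --hand '[0.5,1,1,1,1]' --pt "0 0 0" --pt "0 0 0" --pt "0 0 0" --pt "0 0 0" --pt "0 0 0" --spin '[0,0,0,0,0]' --newtons 60

```text
time_s: 4.05
tcp_pos: [435.1, -40.0, 10.0]
tcp_rot: [-1.571, 0.023, -0.024]
wrist_force: [-0.8, -0.4, 5.2]
finger_gap: 21.2
```

>>> apply_moves --hand '[1,1,1,1,1]' --pt "0 -0.015 0" --pt "0 -0.045 0" --pt "0 -0.085 0" --pt "0 -0.125 0" --pt "0 -0.15 0" --spin '[0,0,0,0,0]'

```text
time_s: 4.68
tcp_pos: [435.1, -40.0, 162.1]
tcp_rot: [-1.572, 0.021, -0.026]
wrist_force: [0.2, -1.4, -3.0]
finger_gap: 21.1
```

Run:
```python
from h import *
from station import sensors,camera
s=sensors.state();print(s["tcp_pos"],s["tcp_rot"],s["finger_gap"])
for n in("scene","top"):
    p=camera(n);pickle.dump(p,open(n+"2.pkl","wb"));i=cv2.cvtColor(p["pixels"],cv2.COLOR_RGB2BGR)
    i=i[90:270,170:370] if n=="scene" else i[180:320,220:400]
    cv2.imwrite(f"pics/{n}2.png",cv2.resize(i,None,fx=3,fy=3))
a=[434.5,-39.8,159.3,-.03]
mv(a,[416,456,159,-1.843])
```

```text
[435.12696409 -39.96919096 162.06757832] [-1.5716972   0.02131142 -0.02569484] 21.084679110169258
dp [-3.34e-02  3.00e-04  4.95e-01] spin 1.813 len 496.1
```

View pics/scene2.png

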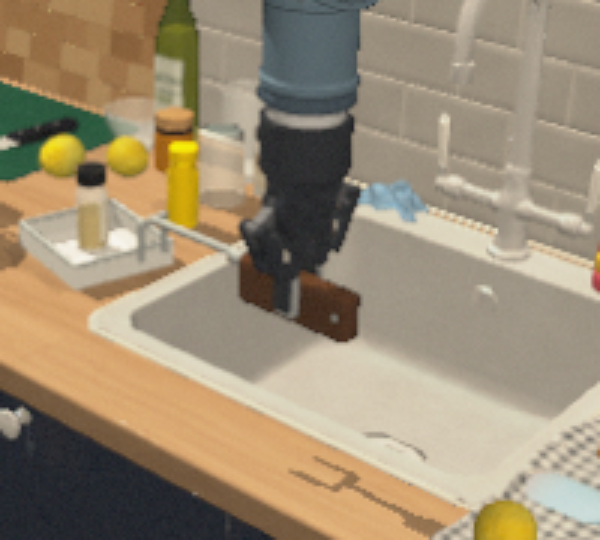

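View pics/top2.png

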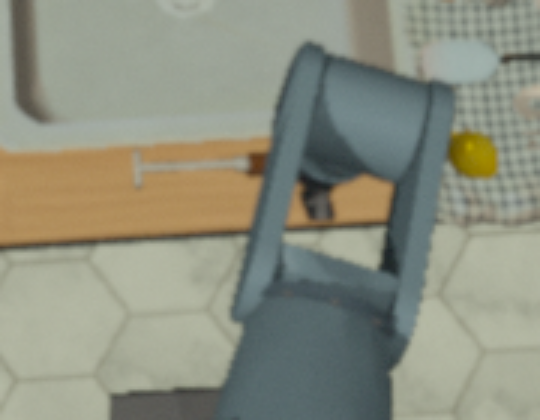

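The hook is held level: the scene view shows the handle in the jaws at crop (298,297) and the prongs at (150,235). Swinging it over to the tray, high up.

>>> apply_moves --hand '[1,1,1,1,1]' --pt "-0.002 0 0.035" --pt "-0.006 0 0.09" --pt "-0.01 0 0.145" --pt "-0.014 0 0.2" --pt "-0.017 0 0.25" --spin '[0.16,0.34,0.52,0.7,0.88]'

```text
time_s: 5.4
tcp_pos: [425.0, 200.4, 158.2]
tcp_rot: [-1.474, 0.646, -0.644]
wrist_force: [0.6, 1.0, -2.4]
finger_gap: 21.4
```

Run:
```python
from h import *
a=after([434.5,-39.8,159.3,-.03],[-.017,0,.25],.88)
mv(a,[416,456,159.3,-1.843])
```

```text
after [425.007 210.597 159.3    -0.91 ]
dp [-0.1993 -0.      0.1435] spin 0.933 len 245.6
```

>>> apply_moves --hand '[1,1,1,1,1]' --pt "-0.045 0 0.032" --pt "-0.09 0 0.065" --pt "-0.135 0 0.098" --pt "-0.175 0 0.128" --pt "-0.199 0 0.1435" --spin '[0.18,0.36,0.54,0.72,0.9]'

```text
time_s: 6.02
tcp_pos: [393.6, 444.3, 157.6]
tcp_rot: [-1.148, 1.305, -1.304]
wrist_force: [0.4, -0.4, -1.7]
finger_gap: 21.4
```

>>> apply_moves --hand '[1,1,1,1,1]' --pt "0 0 0" --pt "0 0 0" --pt "0 0 0" --pt "0 0 0" --pt "0 0 0" --spin '[0.033,0.033,0.033,0.033,0.033]'

```text
time_s: 6.65
tcp_pos: [395.7, 441.9, 159.6]
tcp_rot: [-1.13, 1.325, -1.325]
wrist_force: [0.1, 0.4, -1.5]
finger_gap: 21.4
```

```bash
cat > look.py <<'E'
import sys
from h import *
from station import sensors,camera,pinpoint
tag=sys.argv[1]
s=sensors.state();R=Ro.from_rotvec(s["tcp_rot"]).as_matrix()
print(s["time_s"],s["tcp_pos"].round(1),"yaw",round(np.arctan2(R[1,0],R[0,0]),4),s["finger_gap"],s["wrist_force"].round(1))
for n in("scene","top"):
    p=camera(n);pickle.dump(p,open(n+tag+".pkl","wb"));i=cv2.cvtColor(p["pixels"],cv2.COLOR_RGB2BGR)
    i=i[80:260,120:320] if n=="scene" else i[130:310,90:290]
    cv2.imwrite(f"pics/{n}{tag}.png",cv2.resize(i,None,fx=3,fy=3,interpolation=cv2.INTER_CUBIC))
E
python3 look.py 3
```

```text
6.65 [395.7 441.9 159.6] yaw -1.7291 21.402502655392368 [ 0.1  0.4 -1.5]
```

View pics/scene3.png

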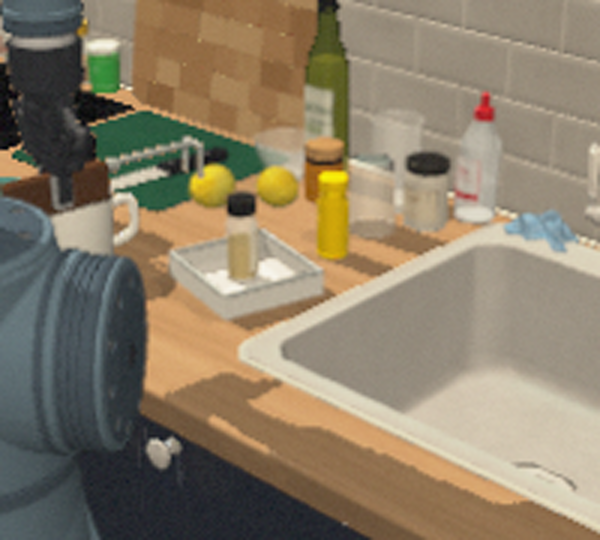

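View pics/top3.png

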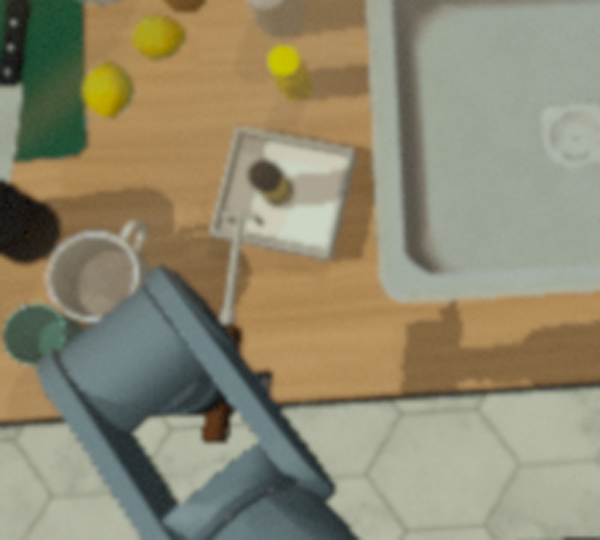

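Run:
```python
from h import *
from station import sensors
print(sensors.state()["q"].round(3))
p=pickle.load(open("top3.pkl","rb"));X=cloud(p)
# predicted overlays
c=np.array([395.7,441.9]);yaw=-1.729+np.pi/2
hx=np.array([np.cos(yaw),np.sin(yaw)]);hy=np.array([-hx[1],hx[0]])
up=151.
pts=[[*(c+hx*170+hy*s*15),up+h] for s in(1,-1) for h in (38,0)]+[[*(c+hx*a),up+38] for a in (60,100,140,170)]
for n,o in(("top",(90,130)),("scene",(120,80))):
    q=pickle.load(open(n+"3.pkl","rb"));b=cv2.imread(f"pics/{n}3.png")
    for u,v in proj(q,pts): cv2.circle(b,(int((u-o[0]+.5)*3),int((v-o[1]+.5)*3)),2,(0,255,0),-1)
    cv2.imwrite(f"pics/{n}3o.png",cv2.resize(b[60:360,100:400],None,fx=2,fy=2))
m=np.zeros(X.shape[:2],bool);m[195:240,155:185]=True
Y=X[m&(X[...,2]>120)&(X[...,2]<230)];print(len(Y));print(Y[np.argsort(Y[:,0])].round(0).tolist()[::2])
```

```text
[ 0.641  0.292  1.624 -0.     1.225  2.37 ]
148
[[450.0, 427.0, 197.0], [450.0, 423.0, 188.0], [452.0, 423.0, 174.0], [453.0, 431.0, 194.0], [456.0, 431.0, 194.0], [457.0, 426.0, 188.0], [459.0, 428.0, 190.0], [460.0, 426.0, 187.0], [460.0, 438.0, 187.0], [462.0, 426.0, 189.0], [463.0, 434.0, 190.0], [465.0, 433.0, 198.0], [465.0, 423.0, 187.0], [466.0, 426.0, 187.0], [469.0, 431.0, 190.0], [471.0, 427.0, 194.0], [475.0, 431.0, 192.0], [475.0, 426.0, 185.0], [478.0, 428.0, 188.0], [481.0, 426.0, 186.0], [481.0, 429.0, 185.0], [484.0, 425.0, 189.0], [486.0, 424.0, 193.0], [488.0, 429.0, 185.0], [490.0, 428.0, 190.0], [493.0, 425.0, 188.0], [496.0, 425.0, 188.0], [499.0, 427.0, 191.0], [502.0, 424.0, 191.0], [502.0, 422.0, 187.0], [505.0, 421.0, 191.0], [508.0, 424.0, 191.0], [508.0, 422.0, 188.0], [511.0, 421.0, 191.0], [513.0, 423.0, 196.0], [517.0, 421.0, 190.0], [520.0, 423.0, 194.0], [523.0, 421.0, 192.0], [524.0, 419.0, 187.0], [526.0, 424.0, 191.0], [529.0, 423.0, 193.0], [530.0, 421.0, 188.0], [533.0, 418.0, 189.0], [535.0, 417.0, 192.0], [536.0, 424.0, 190.0], [539.0, 421.0, 188.0], [541.0, 420.0, 192.0], [545.0, 418.0, 188.0], [548.0, 420.0, 191.0], [552.0, 418.0, 187.0], [552.0, 415.0, 184.0], [554.0, 415.0, 189.0], [557.0, 414.0, 191.0], [557.0, 420.0, 191.0], [558.0, 401.0, 178.0], [559.0, 399.0, 173.0], [559.0, 416.0, 194.0], [560.0, 414.0, 191.0], [560.0, 412.0, 188.0], [561.0, 421.0, 189.0], [562.0, 402.0, 191.0], [563.0, 400.0, 186.0], [563.0, 417.0, 191.0], [564.0, 432.0, 178.0], [564.0, 429.0, 192.0], [564.0, 430.0, 159.0], [564.0, 412.0, 186.0], [564.0, 433.0, 158.0], [566.0, 428.0, 167.0], [566.0, 408.0, 188.0], [567.0, 426.0, 193.0], [567.0, 403.0, 184.0], [567.0, 415.0, 187.0], [567.0, 424.0, 188.0]]
```

View pics/top3o.png

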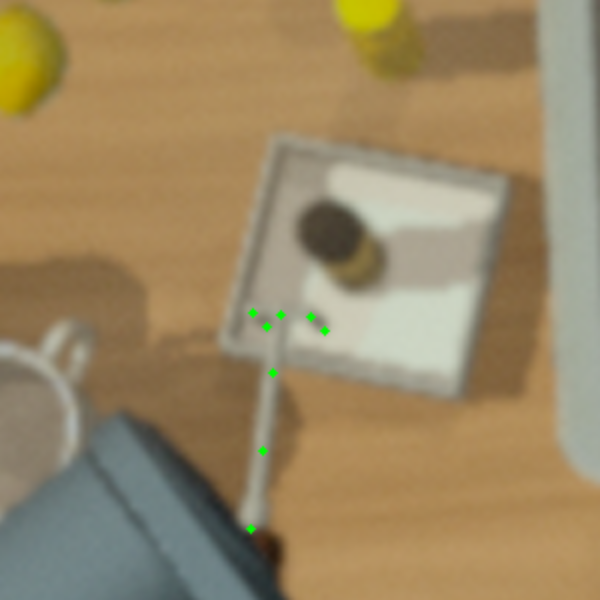

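View pics/scene3o.png

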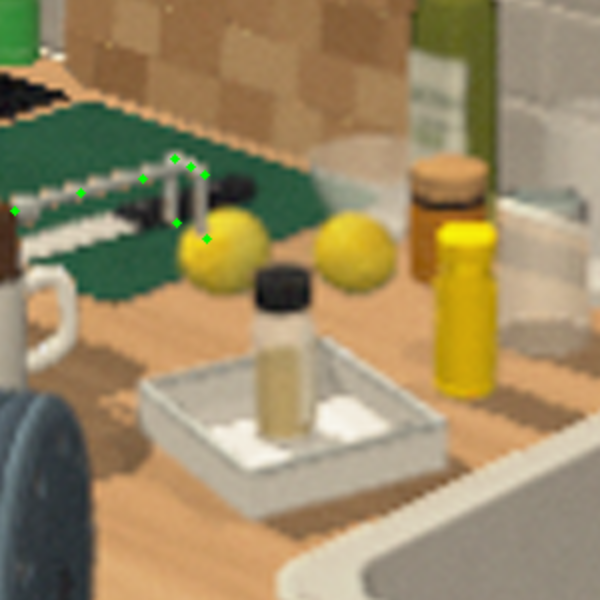

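Run:
```python
from h import *
mv([395.7,441.9,159.6,-1.729],[417.2,455.7,90,-1.841])
```

```text
dp [-0.017   0.0696  0.0191] spin 0.112 len 74.1
```

>>> apply_moves --hand '[1,1,1,1,1]' --pt "-0.008 0 0.01" --pt "-0.017 0 0.019" --pt "-0.017 0.03 0.019" --pt "-0.017 0.06 0.019" --pt "-0.017 0.07 0.019" --spin '[0.05,0.112,0.112,0.112,0.112]'

```text
time_s: 7.38
tcp_pos: [415.5, 455.2, 87.2]
tcp_rot: [-1.073, 1.406, -1.406]
wrist_force: [0.5, -1.1, -2.2]
finger_gap: 21.3
```

```bash
cat >> look.py <<'E'
from station import sensors
# overlay predicted hook
if len(sys.argv)>2:
    tx,ty,ta=map(float,sys.argv[2:5]) # tray centre and yaw deg
    yaw=s["q"][0]-s["q"][5]+np.pi/2; c=s["tcp_pos"][:2]; up=s["tcp_pos"][2]-8.6
    hx=np.array([np.cos(yaw),np.sin(yaw)]);hy=np.array([-hx[1],hx[0]])
    pts=[[*(c+hx*170+hy*k*15),up+h] for k in(1,-1) for h in (38,0)]+[[*(c+hx*a),up+38] for a in (100,170)]
    a=np.deg2rad(ta);ex=np.array([np.cos(a),np.sin(a)]);ey=np.array([-ex[1],ex[0]]);T=np.array([tx,ty])
    tp=[[*(T+ex*65*i+ey*70*j),h] for i,j in((1,1),(1,-1),(-1,-1),(-1,1)) for h in (0,32)]
    head=c+hx*170; d=head-T; print("hook yaw",np.rad2deg(yaw).round(2),"head",head.round(1),"in tray",round(d@ex,1),round(d@ey,1),"tips z",round(up,1))
    for n,o in(("top",(90,130)),("scene",(120,80))):
        q=pickle.load(open(n+tag+".pkl","rb"));b=cv2.imread(f"pics/{n}{tag}.png")
        for P,col in((pts,(0,255,0)),(tp,(0,0,255))):
            for u,v in proj(q,P): cv2.circle(b,(int((u-o[0]+.5)*3),int((v-o[1]+.5)*3)),2,col,-1)
        cv2.imwrite(f"pics/{n}{tag}o.png",b)
E
python3 look.py 4 623.4 398.5 -15.5
```

```text
7.375 [415.5 455.2  87.2] yaw -1.8405 21.300735474700232 [ 0.5 -1.1 -2.2]
hook yaw -15.45 head [579.4 409.9] in tray -45.5 -0.8 tips z 78.6
```

View pics/top4o.png

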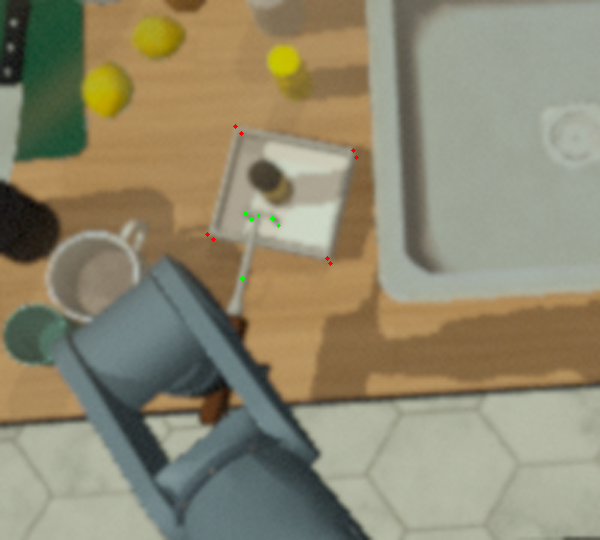

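View pics/scene4o.png

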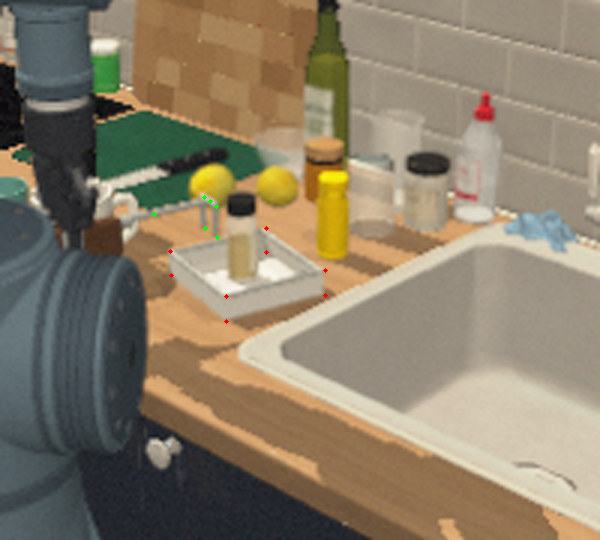

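The overlays match: prongs (green) above the tray just behind its near wall, about 20 mm short of the jar, and the tray corners (red) on the rim. Lowering.

>>> apply_moves --hand '[1,1,1,1,1]' --pt "0 0.02 0.002" --pt "0 0.04 0.002" --pt "0 0.055 0.002" --pt "0 0.065 0.002" --pt "0 0.068 0.002" --spin '[0,0,0,0,0]'

```text
time_s: 8.1
tcp_pos: [418.3, 455.4, 20.4]
tcp_rot: [-1.071, 1.405, -1.405]
wrist_force: [-0.4, -0.7, -1.7]
finger_gap: 21.3
```

```bash
python3 look.py 5 623.4 398.5 -15.5
```

```text
8.1 [418.3 455.4  20.4] yaw -1.8406 21.2760830454176 [-0.4 -0.7 -1.7]
hook yaw -15.46 head [582.1 410.1] in tray -42.9 0.1 tips z 11.8
```

View pics/top5o.png

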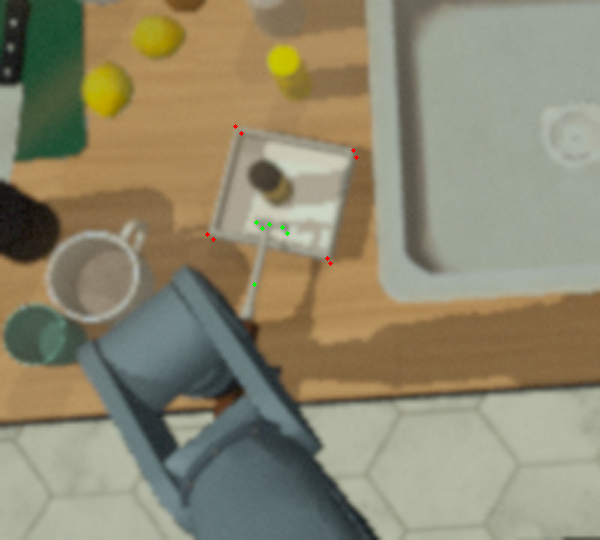

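View pics/scene5.png

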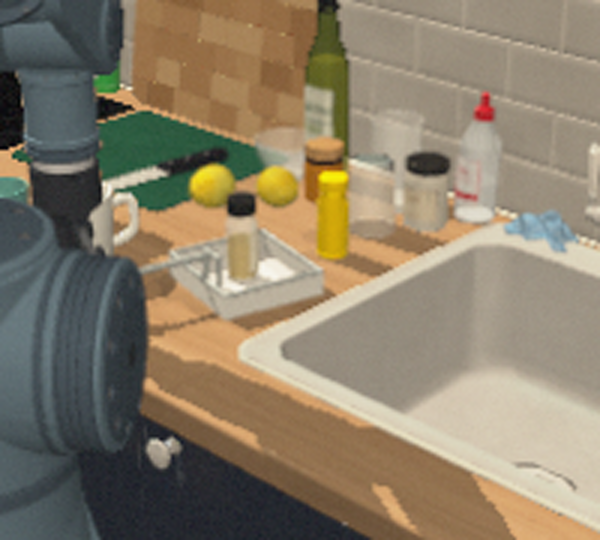

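The prongs are inside the tray: crossbar at scene crop (205,255), in front of the jar, just behind the near rim. Dragging along the tray's own axis, slowly.

>>> apply_moves --hand '[1,1,1,1,1]' --pt "0 0 -0.004" --pt "0 0 -0.008" --pt "0 0 -0.012" --pt "0 0 -0.016" --pt "0 0 -0.02" --spin '[0,0,0,0,0]'

```text
time_s: 8.82
tcp_pos: [399.7, 461.1, 21.6]
tcp_rot: [-1.068, 1.404, -1.405]
wrist_force: [2.4, -1.7, -2.2]
finger_gap: 21.4
```

>>> apply_moves --hand '[1,1,1,1,1]' --pt "0 0 -0.004" --pt "0 0 -0.008" --pt "0 0 -0.012" --pt "0 0 -0.016" --pt "0 0 -0.02" --spin '[0,0,0,0,0]'

```text
time_s: 9.45
tcp_pos: [380.0, 466.4, 21.4]
tcp_rot: [-1.069, 1.405, -1.405]
wrist_force: [3.4, -1.4, -1.2]
finger_gap: 21.1
```

```bash
python3 look.py 6 598 405.5 -15.5
```

```text
9.45 [380.  466.4  21.4] yaw -1.8406 21.11943730103914 [ 3.4 -1.4 -1.2]
hook yaw -15.46 head [543.8 421.1] in tray -56.4 0.6 tips z 12.8
```

View pics/top6o.png

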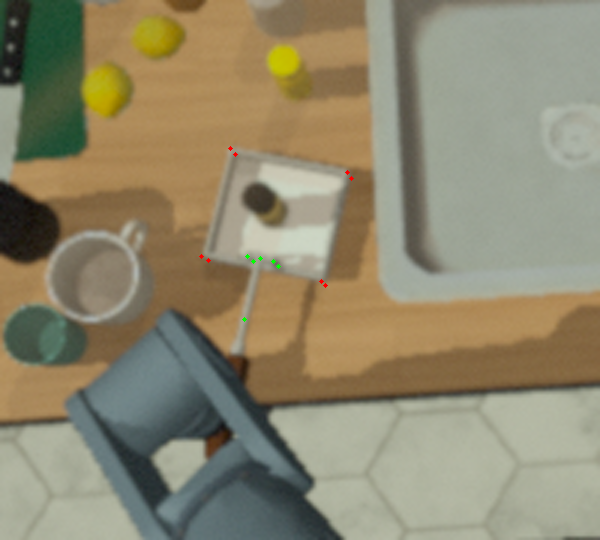

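View pics/scene6.png

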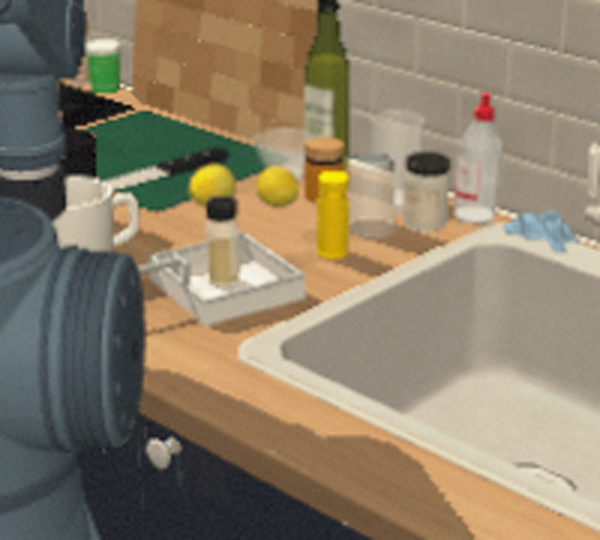

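The tray follows the hook without turning and the jar stands at scene crop (222,245). Another 52 mm or so to go.

>>> apply_moves --hand '[1,1,1,1,1]' --pt "0 0 -0.004" --pt "0 0 -0.008" --pt "0 0 -0.012" --pt "0 0 -0.016" --pt "0 0 -0.02" --spin '[0,0,0,0,0]'

```text
time_s: 10.18
tcp_pos: [360.6, 471.7, 21.4]
tcp_rot: [-1.069, 1.405, -1.405]
wrist_force: [2.5, -0.2, -2.8]
finger_gap: 21.1
```

>>> apply_moves --hand '[1,1,1,1,1]' --pt "0 0 -0.004" --pt "0 0 -0.008" --pt "0 0 -0.012" --pt "0 0 -0.016" --pt "0 0 -0.02" --spin '[0,0,0,0,0]'

```text
time_s: 10.8
tcp_pos: [341.3, 477.1, 21.4]
tcp_rot: [-1.069, 1.405, -1.405]
wrist_force: [3.3, -1.5, -2.3]
finger_gap: 20.8
```

>>> apply_moves --hand '[1,1,1,1,1]' --pt "0 0 -0.004" --pt "0 0 -0.007" --pt "0 0 -0.01" --pt "0 0 -0.012" --pt "0 0 -0.012" --spin '[0,0,0,0,0]'

```text
time_s: 11.42
tcp_pos: [329.7, 480.2, 21.3]
tcp_rot: [-1.07, 1.405, -1.405]
wrist_force: [1.8, -0.7, -1.4]
finger_gap: 21.4
```

```bash
python3 look.py 7 548 419 -15.5
```

```text
11.425 [329.7 480.2  21.3] yaw -1.8404 21.390063735533165 [ 1.8 -0.7 -1.4]
hook yaw -15.44 head [493.5 435. ] in tray -56.8 0.8 tips z 12.7
```

View pics/top7o.png

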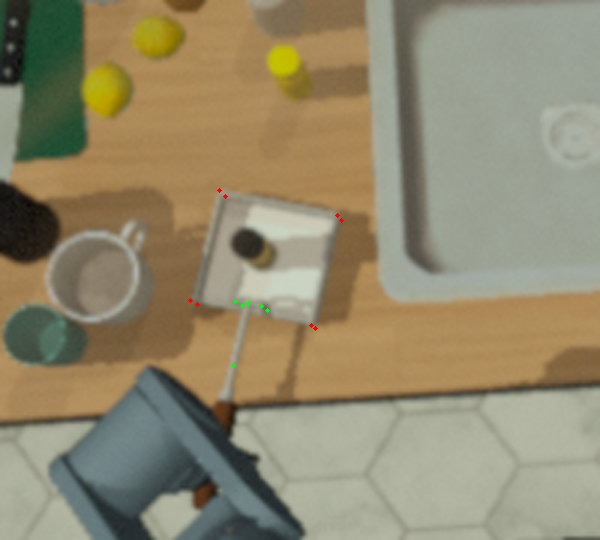

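View pics/scene7.png

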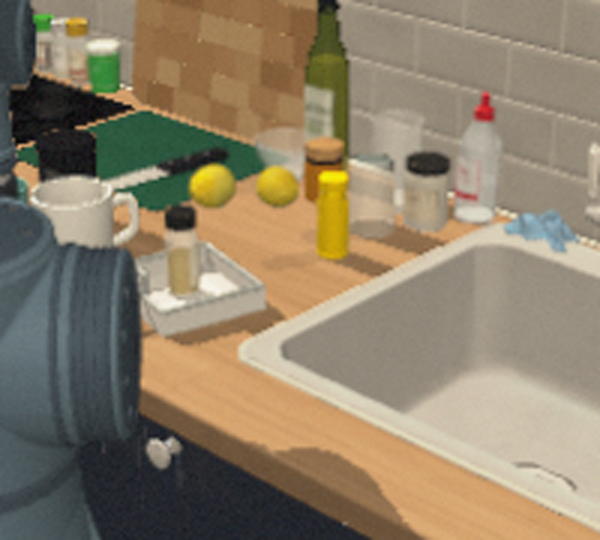

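Run:
```python
from h import *
p=pickle.load(open("top7.pkl","rb"));X=cloud(p)
Y=X[188:243,150:208].reshape(-1,3)
m=(Y[:,2]>20)&(Y[:,2]<36);t=Y[m]
# drop shaft: keep whole; fit
r=cv2.minAreaRect(t[:,:2].astype(np.float32));print(r,cv2.boxPoints(r).round().tolist())
m=(Y[:,2]>85)&(Y[:,2]<125);print(np.median(Y[m],axis=0))
```

```text
((549.1409301757812, 419.3854675292969), (141.3028564453125, 131.20501708984375), 75.13623046875) [[468.0, 368.0], [594.0, 334.0], [631.0, 471.0], [504.0, 505.0]]
[550.09327708 424.1192436  107.04300574]
```

The tray's near edge measures x≈486 mm, 10.2 cm from the front, and the jar is at its middle. I'll ease the prongs off the wall and lift straight up.

>>> apply_moves --hand '[1,1,1,1,1]' --pt "0 0 0.005" --pt "0 0 0.01" --pt "0 -0.02 0.01" --pt "0 -0.06 0.01" --pt "0 -0.1 0.01" --spin '[0,0,0,0,0]'

```text
time_s: 12.15
tcp_pos: [339.6, 477.5, 123.6]
tcp_rot: [-1.069, 1.405, -1.405]
wrist_force: [0.4, 0.8, -2.3]
finger_gap: 21.0
```

>>> apply_moves --hand '[1,1,1,1,1]' --pt "0 -0.02 0" --pt "0 -0.04 0" --pt "0 -0.05 0" --pt "0 -0.05 0" --pt "0 -0.05 0" --spin '[0,0,0,0,0]'

```text
time_s: 12.78
tcp_pos: [339.2, 477.1, 170.6]
tcp_rot: [-1.071, 1.405, -1.406]
wrist_force: [-0.2, 0.2, -2.1]
finger_gap: 21.5
```

```bash
python3 look.py 8
python3 - <<'E'
from h import *
mv([339.5,477.5,171,-1.8405],[435,-40,171,-.03])
E
```

```text
12.775 [339.2 477.1 170.6] yaw -1.8407 21.513818716540133 [-0.2  0.2 -2.1]
dp [ 0.4733 -0.      0.2299] spin -1.8105 len 526.2
```

View pics/scene8.png

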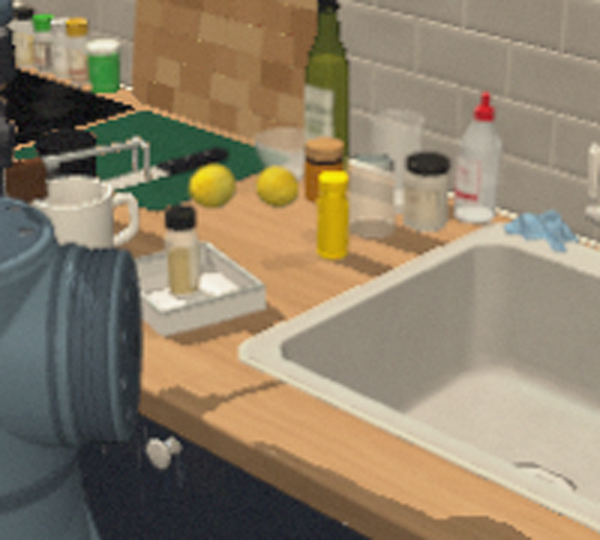

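The hook is clear and the tray and jar stand undisturbed. Carrying it back to the free strip in front of the sink.

>>> apply_moves --hand '[1,1,1,1,1]' --pt "0.025 0 0.012" --pt "0.06 0 0.029" --pt "0.1 0 0.048" --pt "0.14 0 0.068" --pt "0.18 0 0.087" --spin '[-0.1,-0.22,-0.36,-0.5,-0.64]'

```text
time_s: 13.5
tcp_pos: [375.3, 279.4, 170.8]
tcp_rot: [-1.365, 0.929, -0.928]
wrist_force: [0.8, -0.0, -1.6]
finger_gap: 21.2
```

Run:
```python
from h import *
from station import sensors
s=sensors.state();q=s["q"];print(s["tcp_pos"],q[0]-q[5])
a=after([339.5,477.5,171,-1.8405],[.18,0,.087],-.64)
mv(a,[435,-40,171,-.03])
```

```text
[375.2714777  279.35991403 170.77958939] -1.1957336016233158
after [375.395 280.826 171.     -1.2  ]
dp [ 0.3207 -0.     -0.0605] spin -1.1705 len 326.3
```

>>> apply_moves --hand '[1,1,1,1,1]' --pt "0.04 0 -0.008" --pt "0.08 0 -0.015" --pt "0.12 0 -0.023" --pt "0.16 0 -0.03" --pt "0.2 0 -0.038" --spin '[-0.15,-0.3,-0.45,-0.6,-0.75]'

```text
time_s: 14.12
tcp_pos: [412.3, 79.3, 171.0]
tcp_rot: [-1.543, 0.35, -0.349]
wrist_force: [0.5, -0.7, -1.7]
finger_gap: 21.2
```

Run:
```python
from h import *
from station import sensors
s=sensors.state();q=s["q"];print(s["tcp_pos"],q[0]-q[5])
a=after([375.4,280.8,171,-1.2],[.2,0,-.038],-.75)
mv(a,[435,-40,91,-.03])
```

```text
[412.29935179  79.31795587 171.01361587] -0.44561246419497624
after [412.454  80.623 171.     -0.45 ]
dp [ 0.0728  0.08   -0.0988] spin -0.42 len 146.5
```

>>> apply_moves --hand '[1,1,1,1,1]' --pt "0.024 0 -0.033" --pt "0.049 0 -0.066" --pt "0.073 0.02 -0.099" --pt "0.073 0.05 -0.099" --pt "0.073 0.08 -0.099" --spin '[-0.14,-0.28,-0.42,-0.42,-0.42]'

```text
time_s: 14.75
tcp_pos: [434.9, -41.0, 90.2]
tcp_rot: [-1.571, 0.025, -0.025]
wrist_force: [-0.1, 0.7, -2.4]
finger_gap: 21.3
```

```bash
sed -i 's/i\[80:260,120:320\]/i[120:300,180:380]/; s/i\[130:310,90:290\]/i[130:310,200:400]/' look.py; python3 look.py 9
python3 - <<'E'
from h import *
from station import sensors
s=sensors.state();q=s["q"];print(q[0]-q[5])
p=pickle.load(open("scene9.pkl","rb"))
c=s["tcp_pos"][:2];yaw=q[0]-q[5]+np.pi/2;hx=np.array([np.cos(yaw),np.sin(yaw)]);hy=np.array([-hx[1],hx[0]]);up=s["tcp_pos"][2]-8.6
b=cv2.imread("pics/scene9.png")
for u,v in proj(p,[[*(c+hx*170+hy*k*15),up+h] for k in(1,-1) for h in (38,0)]+[[*(c+hx*k*60+hy*11),up+h] for k in(1,-1) for h in(0,44)]): cv2.circle(b,(int((u-180+.5)*3),int((v-120+.5)*3)),2,(0,255,0),-1)
cv2.imwrite("pics/scene9o.png",b)
E
```

```text
14.75 [434.9 -41.   90.2] yaw -0.0322 21.341998425494868 [-0.1  0.7 -2.4]
-0.031310611991409
```

View pics/scene9o.png

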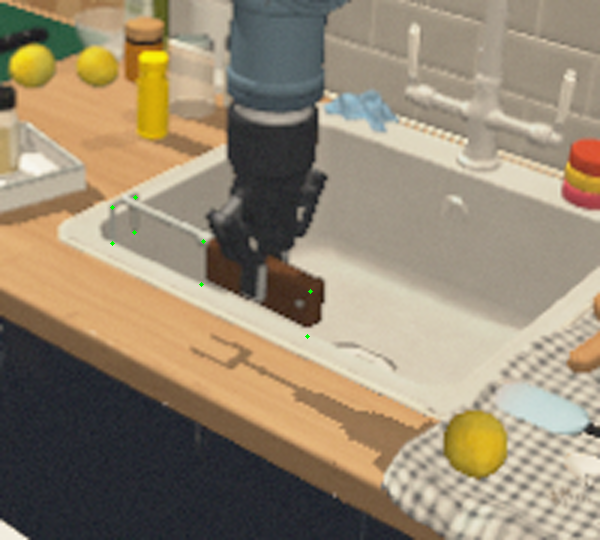

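Run:
```python
from h import *
b=cv2.imread("pics/scene9.png");cv2.imwrite("pics/z9.png",cv2.resize(b[180:350,90:350],None,fx=3,fy=3))
p=pickle.load(open("scene9.pkl","rb"));X=cloud(p);C=p["pixels"].astype(int)
r=np.s_[190:235,245:292]
m=(C[r][...,0]-C[r][...,2]>25)&(C[r].sum(-1)<260)
Y=X[r][m];Y=Y[(Y[:,2]>50)&(Y[:,2]<160)&(abs(Y[:,0]-430)<25)]
print(len(Y))
for y0 in range(-110,30,15):
    q=Y[(Y[:,1]>=y0)&(Y[:,1]<y0+15)]
    if len(q)>4: print(y0,len(q),np.percentile(q[:,2],[3,50,97]).round(1),np.median(q[:,0]).round(1))
Z=X[180:225,210:255].reshape(-1,3);Z=Z[(abs(Z[:,0]-437)<35)&(Z[:,2]>60)&(Z[:,2]<160)&(Z[:,1]>25)]
for y0 in range(20,150,15):
    q=Z[(Z[:,1]>=y0)&(Z[:,1]<y0+15)]
    if len(q)>2: print("shaft",y0,len(q),np.percentile(q[:,2],[3,50,97]).round(1),np.median(q[:,0]).round(1))
p=pickle.load(open("top9.pkl","rb"));X=cloud(p)
Z=X[225:255,250:340].reshape(-1,3);Z=Z[(abs(Z[:,0]-437)<25)&(Z[:,2]>60)&(Z[:,2]<160)]
for y0 in range(-120,150,15):
    q=Z[(Z[:,1]>=y0)&(Z[:,1]<y0+15)]
    if len(q)>2: print("top",y0,len(q),np.percentile(q[:,2],[3,50,97]).round(1),np.median(q[:,0]).round(1))
```

```text
430
-110 64 [ 87.4 106.5 123. ] 429.8
-95 79 [ 87.1 112.  125.7] 423.1
-80 80 [ 87.3 111.3 125.9] 423.2
-65 74 [ 89.2 113.  127.1] 423.4
-50 14 [ 87.4 124.6 126.7] 432.7
-35 5 [ 88.7 106.4 112.2] 422.8
-20 39 [ 85.5 100.7 113.8] 424.2
-5 49 [ 87.4 103.2 120.4] 424.1
10 26 [ 88.5 106.8 124.1] 424.7
shaft 20 15 [115.3 120.4 127.2] 431.0
shaft 35 15 [119.1 123.4 125.3] 431.9
shaft 50 12 [119.5 123.  126.4] 432.2
shaft 65 13 [119.  123.  124.9] 432.5
shaft 80 14 [118.9 122.9 124.7] 433.4
shaft 95 9 [121.1 122.9 126.3] 432.9
shaft 110 14 [118.2 122.7 125.4] 434.4
shaft 125 69 [ 86.  106.6 124.2] 432.8
top 0 29 [110.  118.1 120.7] 434.4
top 15 26 [100.3 119.1 125.1] 431.4
top 30 18 [111.7 117.2 123.7] 432.5
top 45 15 [111.  116.  120.6] 433.9
top 60 12 [113.4 117.2 126.9] 434.3
top 75 10 [112.1 116.7 120.6] 434.0
top 90 10 [114.6 118.4 122.2] 434.8
top 105 13 [111.1 115.2 120.7] 434.5
top 120 30 [101.6 117.4 122.7] 434.9
```

View pics/z9.png

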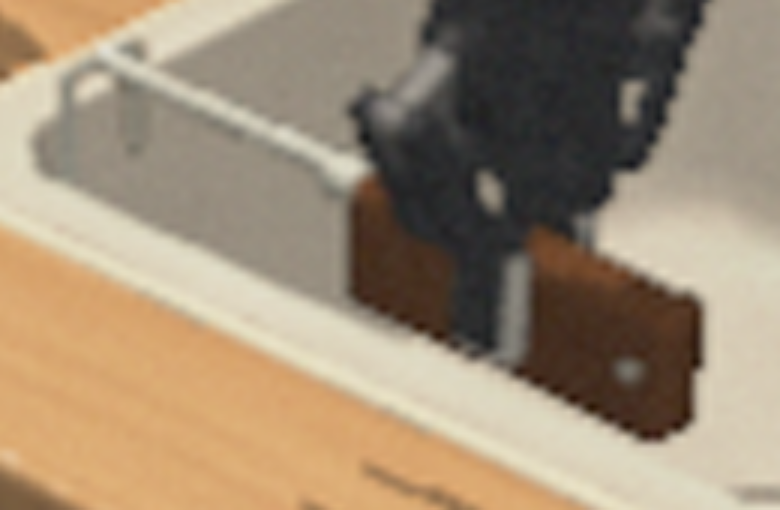

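>>> apply_moves --hand '[1,1,1,1,1]' --pt "0 0.03 0" --pt "0 0.055 0" --pt "0 0.07 0" --pt "0 0.077 0" --pt "0 0.078 0" --spin '[0,0,0,0,0]'

```text
time_s: 15.48
tcp_pos: [435.4, -40.3, 13.7]
tcp_rot: [-1.571, 0.024, -0.024]
wrist_force: [0.2, 0.1, -2.1]
finger_gap: 21.2
```

>>> apply_moves --hand '[1,1,1,1,1]' --pt "0 0.001 0" --pt "0 0.002 0" --pt "0 0.003 0" --pt "0 0.003 0" --pt "0 0.003 0" --spin '[0,0,0,0,0]'

```text
time_s: 16.1
tcp_pos: [435.1, -40.3, 10.4]
tcp_rot: [-1.571, 0.024, -0.024]
wrist_force: [-0.3, 0.3, -1.8]
finger_gap: 21.5
```

```bash
python3 -c "
from station import sensors
s=sensors.state();print(s['tcp_pos'],s['wrist_force'],s['finger_gap'],s['q'])"
```

```text
[435.0766008  -40.27982763  10.42730957] [-0.31552277  0.33269191 -1.82952712] 21.51351389944811 [-3.65301339e-01  2.28909907e-01  2.08431582e+00  3.13952787e-06
  8.28273272e-01 -3.34672084e-01]
```

>>> apply_moves --hand '[1,1,1,1,1]' --pt "0 0.0005 0" --pt "0 0.001 0" --pt "0 0.0015 0" --pt "0 0.0015 0" --pt "0 0.0015 0" --spin '[0,0,0,0,0]'

```text
time_s: 16.73
tcp_pos: [435.1, -40.3, 9.9]
tcp_rot: [-1.571, 0.024, -0.023]
wrist_force: [-6.4, 0.6, 15.8]
finger_gap: 21.2
```

Resting on the worktop (15.8 N upwards). Opening the gripper.

>>> apply_moves --hand '[0.7,0.5,0.3,0.1,0]' --pt "0 -0.001 0" --pt "0 -0.001 0" --pt "0 -0.001 0" --pt "0 -0.001 0" --pt "0 -0.001 0" --spin '[0,0,0,0,0]'

```text
time_s: 17.35
tcp_pos: [435.0, -40.3, 9.8]
tcp_rot: [-1.571, 0.024, -0.024]
wrist_force: [-0.6, 0.8, -0.7]
finger_gap: 85.4
```

>>> apply_moves --hand '[0,0,0,0,0]' --pt "0 0 0" --pt "0 -0.02 0" --pt "0 -0.06 0" --pt "0 -0.11 0" --pt "0 -0.16 0" --spin '[0,0,0,0,0]'

```text
time_s: 17.98
tcp_pos: [434.7, -40.1, 171.3]
tcp_rot: [-1.571, 0.024, -0.024]
wrist_force: [0.7, -0.9, 0.0]
finger_gap: 85.6
```

>>> apply_moves --hand '[0,0,0,0,0]' --pt "0 -0.03 0" --pt "0 -0.06 0" --pt "0 -0.08 0" --pt "0 -0.08 0" --pt "0 -0.08 0" --spin '[0,0,0,0,0]'

```text
time_s: 18.6
tcp_pos: [434.5, -40.1, 248.8]
tcp_rot: [-1.57, 0.025, -0.023]
wrist_force: [-0.1, 0.4, 0.4]
finger_gap: 85.6
```

```bash
python3 look.py A
python3 - <<'E'
from h import *
p=pickle.load(open("topA.pkl","rb"));X=cloud(p)
cv2.imwrite("pics/topAf.png",cv2.resize(cv2.cvtColor(p["pixels"],cv2.COLOR_RGB2BGR)[130:330,90:400],None,fx=2.5,fy=2.5))
Y=X[188:243,150:208].reshape(-1,3)
t=Y[(Y[:,2]>20)&(Y[:,2]<36)]
r=cv2.minAreaRect(t[:,:2].astype(np.float32));print(r,cv2.boxPoints(r).round().tolist())
p=pickle.load(open("sceneA.pkl","rb"))
hx=np.array([np.sin(.03),np.cos(.03)]);hy=np.array([-hx[1],hx[0]]);c=np.array([435,-41])
b=cv2.imread("pics/sceneA.png")
for u,v in proj(p,[[*(c+hx*170+hy*k*15),h] for k in(1,-1) for h in (38,0)]+[[*(c+hx*k*60+hy*11),h] for k in(1,-1) for h in(0,44)]): cv2.circle(b,(int((u-180+.5)*3),int((v-120+.5)*3)),2,(0,255,0),-1)
cv2.imwrite("pics/sceneAo.png",b)
X=cloud(p)
C=p["pixels"].astype(int)
r=np.s_[225:260,245:292]
m=(C[r][...,0]-C[r][...,2]>15)&(C[r].sum(-1)<260)
Y=X[r][m];Y=Y[(Y[:,2]>-5)&(Y[:,2]<60)&(abs(Y[:,0]-430)<25)]
for y0 in range(-110,30,15):
    q=Y[(Y[:,1]>=y0)&(Y[:,1]<y0+15)]
    if len(q)>4: print(y0,len(q),np.percentile(q[:,2],[3,50,97]).round(1),np.median(q[:,0]).round(1))
E
```

```text
18.6 [434.5 -40.1 248.8] yaw -0.0307 85.55805472918242 [-0.1  0.4  0.4]
((549.1384887695312, 419.550537109375), (141.0473175048828, 130.66275024414062), 75.33423614501953) [[468.0, 368.0], [594.0, 335.0], [630.0, 471.0], [504.0, 504.0]]
-110 50 [ 6.3 23.1 42.3] 431.5
-95 85 [ 5.4 33.7 46. ] 423.6
-80 76 [ 4.9 31.5 46. ] 423.3
-65 75 [ 7.6 33.1 46.5] 423.7
-50 69 [ 7.4 30.9 46.3] 424.3
-35 71 [ 7.7 29.9 46.1] 424.4
-20 71 [ 5.2 31.7 46.3] 424.7
-5 75 [ 5.1 29.2 47.7] 425.0
10 26 [ 9.1 31.2 46.1] 424.4
```

View pics/sceneAo.png

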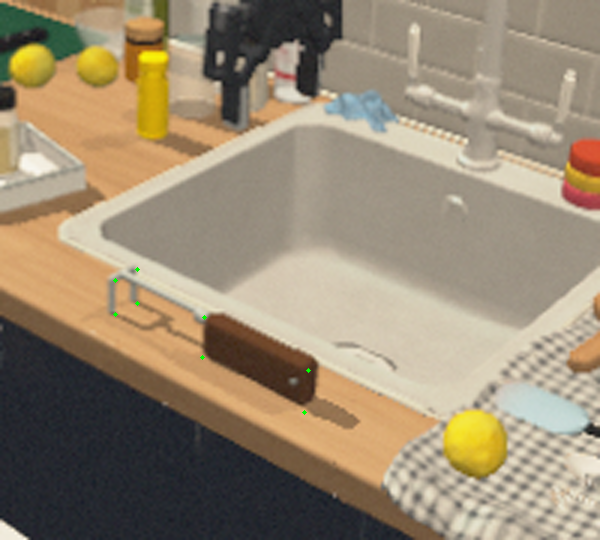

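View pics/topAf.png

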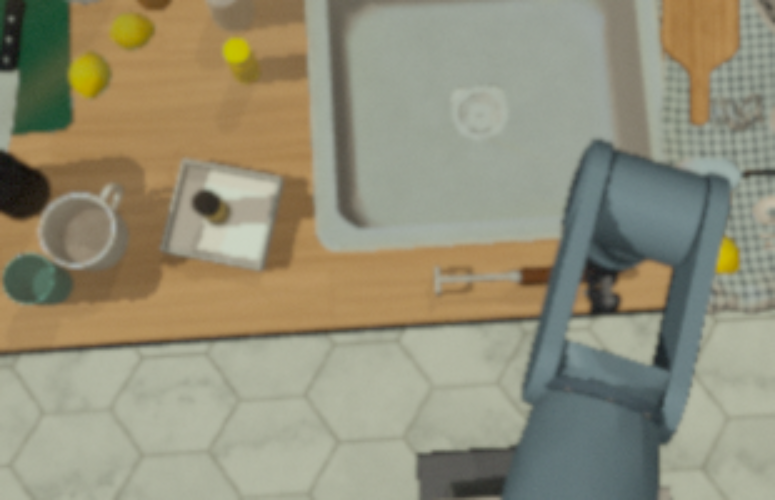

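The hook stands upright and level on the strip: handle top about 46 mm along its whole length, prongs at scene crop (113,312) on the wood. The tray and jar are unchanged (near edge x≈486), the mug and lemon are where they were, and the gripper is 250 mm up. Handing in.

```bash
python3 -c "
from station import robot
print(robot.finish_job())"
```

```text
the job is handed in; nothing more can be done
None
```

I picked up the hook by its handle, lowered the prongs just behind the tray's near rim, and dragged the tray about 8 cm forward. I then set the hook back on the strip in front of the sink and handed the job in at about 18.7 s of the 54 s allowed. The station reports no verdict.

My last checks, taken from the camera and depth readings:

- **Tray:** its near edge is at x ≈ 0.486 m, about 10.2 cm from the front edge. It is all on the worktop and did not move when the hook was lifted out.
- **Jar:** it stands upright near the middle of the tray.
- **Hook:** it is level on its handle and prongs, far from the tray. The handle and prong overlay was about 3 camera pixels off at the rear of the handle. The depth readings show the handle level along its length, so I took this as calibration error.
- **Bystanders and robot:** the mug and lemon look unmoved in the pictures, though I did not measure them again. The gripper is open about 250 mm up, touching nothing.

Nothing failed along the way. One swing move stopped short of its target, and I made it up in the next call.

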